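# Clear a lodged chip from a clamping plate's T-slot

## Robot

A 7-joint arm with a two-finger parallel gripper is mounted at the origin on the work surface. World frame = base frame: x ahead of the robot, y to its left, z up, the work surface at z = 0. Lengths are in m, angles in rad, forces in N, time in s.
With the tool pointing down it reaches from about 0.35 to 0.9 m from the base axis. Payload 19.9 kg.
Tool frame: the origin (TCP) lies midway between the tips of the shut fingers; the grasp point (between the pads) lies 19 mm behind it (grip_point_offset is the distance from the TCP to the grasp point, in m); z points along the fingers, y is the line along which they close (so a half turn about z gives the same grasp; the last joint's range is limited). The gripper opens to 94 mm and grips with 3 to 60 N. Pads are 16 mm wide; open, the fingers measure 119 mm over their backs; the gripper's body (75 mm by 177 mm) begins 78 mm behind the grasp point.
Start: joints at [1.183, 0.417, -0.01, 1.614, 0.005, 1.111, -0.053], TCP at [0.212, -0.588, 0.166] pointing down, gripper open.
Joint ranges: [-2.81, 2.81], [-0.39, 2.02], [-1.27, 1.25], [0.06, 2.57], [-1.19, 4.33], [0.19, 2], [-2.82, 2.82]. Speed limits (rad/s): [1.89, 1.89, 2.39, 2.39, 3.01, 3.01, 3.01].

## Interface

Orientations are given as a unit quaternion [w, x, y, z].
In Python, from plant import * gives the robot as it stands.
- The arm moves only by the tool step_arm, never from a script. Its argument "increments" is a list of rows, each an object with "jaw": the closure in counts, from 0 (fully open) to 255 (shut); "offset": the shift along the world's x, y, z in m, a list of three; "rot": the turn, a rotation vector about the world's x, y, z in rad, a list of three. A call has 1 to 8 rows; each row shifts and turns the commanded pose from where the row before left it; what a row does not reach is not made up. A row lasts 1/8 s, in which the tool goes at most 62.5 mm and 10.7 degrees, less where a joint would pass 70% of its speed; a pose out of reach is approached as far as the arm can. A call is refused whole if a number of a shift passes 0.0625 or a number of a turn 0.188, either way. A call with a gripper value outside its range is refused whole. The fingers move at their own pace and stop on an object; "squeeze" is the grip in N (left out, the last holds). Time passes only in rows, so rows that do not move let the fingers close. It gives the time, the measured TCP pose, the force, the opening and the grip force at its end, in the units of the state.
- get_state(): the state, without advancing time (a new reading comes with each control period).
- grab_frame(name): name is "scene" or "top" or "wrist"; returns (picture, depth): 480x640x3 uint8, red, green, blue; 480x640 float32, m along the optical axis (not along the pixel's ray), 0 where there is no reading.
- get_calibration(name): a dict with "mtx" (3x3 intrinsics, pixels), "k1" (the pictures are not rectified: a ray, as slopes to the right and down, at radius r is drawn at 1 + k1 r^2 times it, then the intrinsics apply), "eye" and "attitude" of the camera in the world; the wrist camera has in their place "tool_from_camera" (4x4, takes a point from camera to tool coordinates, whose origin is the TCP and whose axes are the flange's). Camera axes: x right, y down, z forward; pixel columns grow to the right and rows downward; lengths in m; the calibration is good to about 2 mm. A picture is of the moment at which its call begins: read the wrist's pose just before it. get_calibration takes no time and is no camera call.
- hand_in(): hands the job in; it is judged then, once.
The state is a dict: "t": time; "joint_pos": joint angles; "joint_velocities": joint speeds; "joint_efforts": joint torques, N m; "eef_pos": TCP position; "tool_rot": TCP orientation; "contact_force": force on the tool from outside, world axes, zero at the start; "moment": the same for the moment, N m; "gripper_width": finger opening in m; "gripper_force": force on a finger pad.
Only numpy, scipy, OpenCV 4.12 (cv2) and the standard library are available. Lean on these libraries where they do the work, as an engineer would, in place of code of your own. Each camera call takes 0.05 s, during which the arm holds its last target. There are 200 camera calls.

## Task

A terracotta chip is lodged in one of the two T-slots of the mould clamping plate. Lift the red-handled scraper from its wooden rest, lower its tongue into that slot behind the chip and push the chip out of the open end so that it drops into the yellow scrap tray; do not touch the chip with the gripper, and leave the steel T-nut in the other slot where it is. Finish with the scraper let go and standing upright on the plate, its tongue down in the slot.

Things in the scene. Friction and masses are not known exactly. Their poses are not given: they have to be found in the camera images.
- plate: (all in mm) Fixed plate, blue with aluminium top, 240 (x) x 150 (y) x 64 high; origin: centre of its underside. T-slots along x at y = 35 and -35: neck 28 wide (z 56-64), cavity 44 wide (z 40-56), from a stop at x -108 to the open end at x 120. Yellow tray fixed beyond: x 120-224, y -71 to 71, floor z 3, rim z 35. Its x points to world -y within 0.3 rad.
- chip: Terracotta chip, 36 x 36 x 12 mm, loose and flat on the cavity floor of either slot, seen through the neck but too wide to come up through it. Slides when pushed, held by friction only. Origin: centre of its underside, at first between x -5 and 45 of the plate.
- tnut: Steel T-nut, 34 x 36 x 12 mm, grey with a black hole, loose in the cavity of the other slot; to be left alone. Origin: centre of its underside.
- scraper: In mm. Origin: tongue underside centre. Centred on it: steel tongue 36 (x) x 16 (y), z 0-20; flange 56 x 56, z 20-28; red handle 42 (x) x 26 (y), z 28-86. Same if half turned. 0.25 kg. Starts upright in a fixed dark wood rest 32 high, origin 12 over the table; x within 0.5 rad of world -y. In a slot (x along it) the flange sits on the plate: origin at plate z 44. The pale round stamp is not it.
Things that resemble listed ones, but are neither listed nor needed, are in the scene too. Leave any purple look-alike of the chip alone.

How it is judged:
On the way, in this order (a step that is already met when the one before it is completed fails the run):
1. the scraper's tongue is down in a slot, between the closed end and the open end of the plate, while the chip is still in its slot (z of scraper in the frame of plate between 0.036 and 0.054 m and x of scraper in the frame of plate between -0.11 and 0.12 m and y of scraper in the frame of plate between -0.05 and 0.05 m and x of chip in the frame of plate below 0.12 m and z of chip in the frame of plate above 0.036 m), for 0.1 s.
2. the chip has been driven out of the open end and is down in the scrap tray (x of chip in the frame of plate above 0.12 m and z of chip in the frame of plate below 0.038 m), for 0.1 s.
At the end, for the whole second after the job is handed in: The chip lies at rest inside the scrap tray, below the slot's level; the T-nut is within 15 mm of where it started; the scraper is released, at rest, upright within 0.2 rad, with its tongue down in a slot of the plate (its origin within about 10 mm of seated height) (all of step 2 and x of chip in the frame of plate below 0.226 m and y of chip in the frame of plate between -0.073 and 0.073 m and linear speed of each of chip, scraper below 0.03 m/s and distance of tnut from where it was at the start of the episode below 0.015 m and angle between scraper's own z axis and vertical below 0.2 rad and z of scraper in the frame of plate between 0.036 and 0.054 m and x of scraper in the frame of plate between -0.11 and 0.125 m and y of scraper in the frame of plate between -0.05 and 0.05 m); the robot touches nothing.
It fails at once if the gripper touches the chip (contact force between the fingers and chip above 0.5 N).
It fails at once if the T-nut is shifted by 15 mm or more (distance of tnut from where it was at the start of the episode above 0.015 m).
It also fails if it takes over 43 s, if anything falls off the work surface, if the arm or the gripper's body presses on something with over 40 N, if the wrist force passes 120 N, or if a joint passes its speed limit or range.

## Working session

There is one attempt and no reset: what is moved stays moved. The work goes in short steps, Python scripts to look and compute and a tool call to move; the robot and the scene stay as the last step left them, time stands still between calls to the robot, and variables do not carry over. Pictures are saved under pics/ and viewed, at most 10 in all, crops included, and the job is handed in when it is done.

Besides the shell and the picture viewer there is one more tool, called after ">>>" as name([rows], argument=value, ...), one row to a line, values as JSON. step_arm: Moves the arm, as the interface text tells. Its arguments: {"type":"object","properties":{"increments":{"type":"array","items":{"type":"object","properties":{"jaw":{"type":"number"},"offset":{"type":"array","items":{"type":"number"}},"rot":{"type":"array","items":{"type":"number"}}}}},"squeeze":{"type":"number"}},"required":["increments"]}

```bash
mkdir -p pics
cat > h.py <<'E'
from plant import *
import numpy as np, cv2
from scipy.spatial.transform import Rotation as R
def campose(n,c,s=None):
    if n=="wrist":
        q=s["tool_rot"];T=np.eye(4);T[:3,:3]=R.from_quat([q[1],q[2],q[3],q[0]]).as_matrix();T[:3,3]=s["eef_pos"]
        T=T@np.array(c["tool_from_camera"]);return T[:3,:3],T[:3,3]
    a=np.array(c["attitude"],float)
    A=R.from_quat([a[1],a[2],a[3],a[0]]).as_matrix() if a.size==4 else a.reshape(3,3)
    return A,np.array(c["eye"])
def grab(n,f):
    s=get_state();im,d=grab_frame(n);cv2.imwrite(f"pics/{f}.png",im[:,:,::-1]);np.savez(f"pics/{f}.npz",d=d,p=s["eef_pos"],q=s["tool_rot"]);return s,im,d
def pts(n,f,uv,z=None):
    "world points of pixels; by depth, or by plane height z"
    D=np.load(f"pics/{f}.npz");c=get_calibration(n);A,e=campose(n,c,{"eef_pos":D["p"],"tool_rot":D["q"]})
    uv=np.array(uv,float).reshape(-1,1,2);k=np.array([c["k1"],0,0,0,0],float)
    xy=cv2.undistortPoints(uv,np.array(c["mtx"],float),k).reshape(-1,2)
    r=np.c_[xy,np.ones(len(xy))]@A.T
    if z is None:
        t=np.array([np.median(D["d"][int(v)-1:int(v)+2,int(u)-1:int(u)+2]) for u,v in uv.reshape(-1,2)])
    else: t=(z-e[2])/r[:,2]
    return e+r*t[:,None]
E
python3 - <<'E'
from h import *
print(get_state()); print(get_calibration("top"),get_calibration("wrist"))
grab("top","top0");grab("scene","scene0")
E
```

```text
{'t': 0.0, 'joint_pos': array([ 1.18349351,  0.41798106, -0.01032567,  1.61417058,  0.00471723,
        1.11068072, -0.05298056]), 'joint_velocities': array([ 0.00018   ,  0.00144152,  0.00177846, -0.00067288, -0.0006057 ,
       -0.00047378, -0.00097787]), 'joint_efforts': array([-8.74632224e-04, -8.51259184e+01,  6.38316460e-01, -4.26004457e+01,
       -4.88052901e-02,  1.84854720e-02,  9.06106635e-06]), 'eef_pos': array([ 0.21169476, -0.58760884,  0.1649223 ]), 'tool_rot': array([-5.88668303e-04,  9.85084748e-01,  1.72068795e-01, -1.52124603e-04]), 'contact_force': array([-0.24819795, -0.28272234,  0.63652873]), 'moment': array([ 0.01332252,  0.00341787, -0.02335019]), 'gripper_force': 0.0, 'gripper_width': 0.09384731700480997}
{'mtx': array([[438.51146507,   0.        , 320.01401026],
       [  0.        , 438.51146507, 239.09707888],
       [  0.        ,   0.        ,   1.        ]]), 'k1': -0.09945196832804101, 'eye': array([ 0.43056662, -0.10998763,  0.70427589]), 'attitude': array([ 0.0439866 , -0.69811579,  0.7135791 , -0.03878649])} {'mtx': array([[354.65839218,   0.        , 316.47945641],
       [  0.        , 354.65839218, 239.83996033],
       [  0.        ,   0.        ,   1.        ]]), 'k1': -0.03812684751920648, 'tool_from_camera': array([[ 8.62565908e-04, -9.72801457e-01, -2.31638905e-01,
         6.58055943e-02],
       [ 9.99998625e-01,  5.10954944e-04,  1.57791718e-03,
         8.14712326e-04],
       [-1.41664309e-03, -2.31639947e-01,  9.72800559e-01,
        -2.18515201e-01],
       [ 0.00000000e+00,  0.00000000e+00,  0.00000000e+00,
         1.00000000e+00]])}
```

View pics/top0.png

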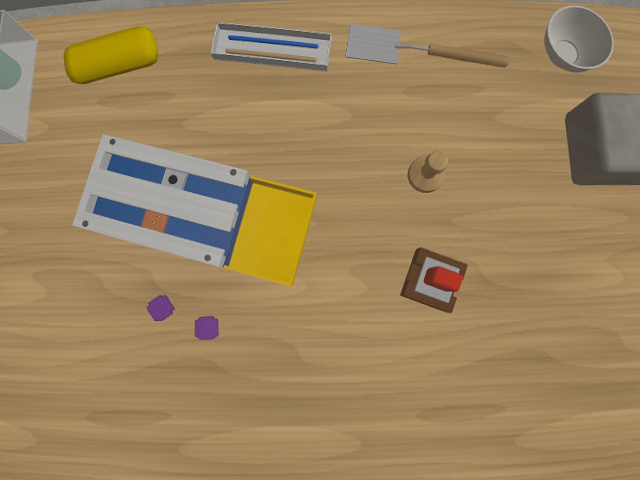

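View pics/scene0.png

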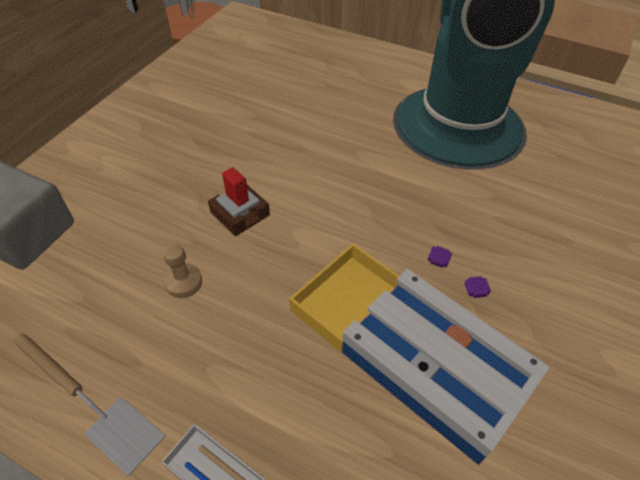

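The top view shows the plate with corners near (103,135) and (223,266), and its open end and the tray to the right. The chip is at (155,221) in the lower slot (plate y=-35) and the T-nut at (173,180) in the other. The scraper handle is at (445,279) in its rest; the stamp is at (428,172). Next I'll fit the poses from depth.

```bash
python3 - <<'E'
from h import *
im=cv2.imread("pics/top0.png")
v,u=np.mgrid[0:480,0:640];P=pts("top","top0",np.c_[u.ravel(),v.ravel()])if 0 else None
D=np.load("pics/top0.npz")["d"];c=get_calibration("top");A,e=campose("top",c)
uv=np.c_[u.ravel(),v.ravel()].astype(float).reshape(-1,1,2)
xy=cv2.undistortPoints(uv,c["mtx"],np.array([c["k1"],0,0,0,0.])).reshape(-1,2)
W=(e+(np.c_[xy,np.ones(len(xy))]@A.T)*D.reshape(-1,1)).reshape(480,640,3)
print("table z",np.median(W[380:470,100:500,2]))
def rect(m,n):
    p=W[m];r=cv2.minAreaRect((p[:,:2]*1000).astype(np.float32));print(n,len(p),r,np.median(p[:,2]),p.mean(0));print(cv2.boxPoints(r).round(1).tolist())
B=np.zeros((480,640),bool);B[120:280,60:260]=1
m=B&(abs(W[...,2]-.064)<.005)&(D>0);m=cv2.morphologyEx(m.astype(np.uint8),cv2.MORPH_OPEN,np.ones((3,3)))>0
rect(m,"plate")
hsv=cv2.cvtColor(im,cv2.COLOR_BGR2HSV)
B[:]=0;B[240:320,395:475]=1
red=B&((hsv[...,0]<6)|(hsv[...,0]>174))&(hsv[...,1]>180)&(hsv[...,2]>90)
print(np.percentile(W[red][:,2],[5,50,95]))
rect(red&(W[...,2]>.093),"handle")
fl=B&(hsv[...,1]<60)&(hsv[...,2]>120)
rect(fl,"flange")
B[:]=0;B[195:245,130:185]=1
ch=B&(hsv[...,0]<14)&(hsv[...,1]>110)&(hsv[...,2]>150)&(W[...,2]<.06);rect(ch,"chip")
E
python3 -c "
import cv2;im=cv2.imread('pics/top0.png')
a=cv2.resize(im[125:295,65:325],(780,510),interpolation=2);cv2.imwrite('pics/c1.png',a)"
```

```text
table z 0.0006720748122169828
plate 9699 ((574.8037109375, 138.53309631347656), (242.6363983154297, 151.36453247070312), 73.7852783203125) 0.06430954390341248 [0.57428155 0.13854846 0.06426255]
[[468.29998779296875, 43.20000076293945], [613.5999755859375, 0.8999999761581421], [681.4000244140625, 233.89999389648438], [536.0, 276.20001220703125]]
[0.0954224  0.09779265 0.099683  ]
handle 477 ((444.59130859375, -206.9520263671875), (193.3018798828125, 32.08617401123047), 88.80545043945312) 0.09782544187843856 [ 0.44301826 -0.28085073  0.10031184]
[[426.5, -303.20001220703125], [458.6000061035156, -303.8999938964844], [462.6000061035156, -110.69999694824219], [430.6000061035156, -110.0]]
flange 652 ((451.0784912109375, -215.52944946289062), (204.85426330566406, 65.37535095214844), 83.2987060546875) 0.040181620436499255 [ 0.44174773 -0.27646438  0.04162421]
[[406.70001220703125, -313.3999938964844], [471.6000061035156, -321.1000061035156], [495.5, -117.5999984741211], [430.6000061035156, -110.0]]
chip 356 ((541.7064208984375, 148.21072387695312), (35.56269836425781, 26.42192840576172), 72.9697265625) 0.052427646609467304 [0.54144912 0.14761674 0.05240719]
[[523.9000244140625, 135.10000610351562], [549.0999755859375, 127.30000305175781], [559.5, 161.3000030517578], [534.2999877929688, 169.10000610351562]]
```

View pics/c1.png

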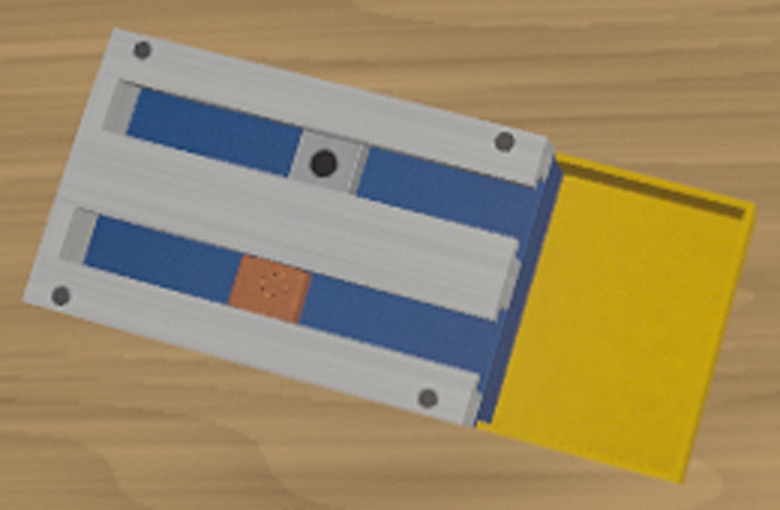

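The enlarged crop agrees with the fit: open end at right, chip mid-slot at (268,288) in the lower slot, nut at (325,163). The plate is 242.6 x 151.4 at z 64, centred at (574.8,138.5) with yaw -106.2°, which puts the chip at plate (0,-34.5). Next I'll redo the handle without depth outliers.

Run:
```python
from h import *
im=cv2.imread("pics/top0.png");hsv=cv2.cvtColor(im,cv2.COLOR_BGR2HSV)
D=np.load("pics/top0.npz")["d"];c=get_calibration("top");A,e=campose("top",c)
B=np.zeros((480,640),bool);B[240:320,395:475]=1
red=B&((hsv[...,0]<6)|(hsv[...,0]>174))&(hsv[...,1]>180)&(hsv[...,2]>60)
v,u=np.where(B);P=pts("top","top0",np.c_[u,v]);
Z=np.zeros((480,640));Z[v,u]=P[:,2];W=np.zeros((480,640,3));W[v,u]=P
for n,m in (("handle",red&(abs(Z-.098)<.005)),("flange",B&~red&(hsv[...,1]<60)&(abs(Z-.0400)<.006)),("rest",B&~red&(Z>.025)&(Z<.037)&(hsv[...,1]>90)),("restall",B&(Z>.025)&(Z<.05))):
    m=cv2.morphologyEx(m.astype(np.uint8),cv2.MORPH_OPEN,np.ones((2,2)))>0
    p=W[m];r=cv2.minAreaRect((p[:,:2]*1000).astype(np.float32));print(n,len(p),r,np.median(p[:,2]),cv2.boxPoints(r).round(1).tolist())
a=cv2.resize(im[235:325,390:480],(540,540),interpolation=2);cv2.imwrite('pics/c2.png',a)
```

```text
handle 475 ((438.4440612792969, -297.8965148925781), (70.50464630126953, 26.765647888183594), 77.1575698852539) 0.09782880453151421 [[417.6000061035156, -329.29998779296875], [443.70001220703125, -335.20001220703125], [459.29998779296875, -266.5], [433.20001220703125, -260.6000061035156]]
flange 707 ((440.7583312988281, -286.8206481933594), (64.31399536132812, 55.951515197753906), 69.06449890136719) 0.040163055384430324 [[403.1000061035156, -306.8999938964844], [455.3999938964844, -326.8999938964844], [478.3999938964844, -266.79998779296875], [426.1000061035156, -246.8000030517578]]
rest 1019 ((442.0779724121094, -287.9005432128906), (90.782958984375, 82.78958892822266), 68.17387390136719) 0.03205707517667322 [[386.79998779296875, -314.6000061035156], [463.6000061035156, -345.3999938964844], [497.3999938964844, -261.20001220703125], [420.5, -230.39999389648438]]
restall 1801 ((442.0779724121094, -287.9005432128906), (90.782958984375, 82.78958892822266), 68.17387390136719) 0.03284872964472674 [[386.79998779296875, -314.6000061035156], [463.6000061035156, -345.3999938964844], [497.3999938964844, -261.20001220703125], [420.5, -230.39999389648438]]
```

View pics/c2.png

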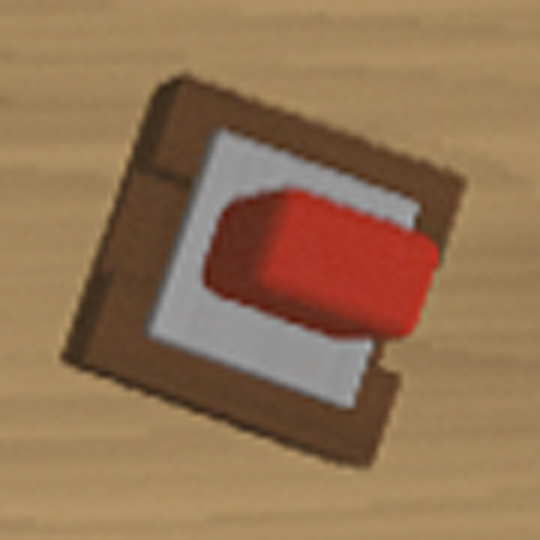

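The crop shows the pale flange with corners (220,130), (418,203), (352,407) and (152,337). The red top face has corners near (292,192), (438,245), (410,335) and (262,287).

Run:
```python
from h import *
for q,z in (([(220,130),(418,203),(352,407),(152,337)],.040),([(292,192),(438,245),(410,335),(262,287)],.098)):
    uv=np.array(q)/6+[390,235]-.42
    p=pts("top","top0",uv,z)*1000
    d=p[1]-p[0]+p[2]-p[3];print(p.mean(0).round(1),np.degrees(np.arctan2(d[1],d[0])),[np.linalg.norm(p[i]-p[i-1]).round(1) for i in range(4)])
q=get_state()["tool_rot"];M=R.from_quat([q[1],q[2],q[3],q[0]]).as_matrix();print(np.degrees(np.arctan2(M[1],M[0])))
```

```text
[ 443.2 -282.5   40. ] -111.16805640721667 [np.float64(55.4), np.float64(53.8), np.float64(54.6), np.float64(53.6)]
[ 442.7 -282.6   98. ] -110.35323145693212 [np.float64(23.2), np.float64(36.2), np.float64(21.9), np.float64(36.1)]
[ 19.81412545 -70.18588046 115.08245262]
```

>>> step_arm([
  {"jaw": 0,"offset": [0.029,0.038,0],"rot": [0,0,-0.0886]},
  {"jaw": 0,"offset": [0.029,0.038,0],"rot": [0,0,-0.0886]},
  {"jaw": 0,"offset": [0.029,0.038,0],"rot": [0,0,-0.0886]},
  {"jaw": 0,"offset": [0.029,0.038,0],"rot": [0,0,-0.0886]},
  {"jaw": 0,"offset": [0.029,0.038,0],"rot": [0,0,-0.0886]},
  {"jaw": 0,"offset": [0.029,0.038,0],"rot": [0,0,-0.0886]},
  {"jaw": 0,"offset": [0.029,0.038,0],"rot": [0,0,-0.0886]},
  {"jaw": 0,"offset": [0.028,0.038,0],"rot": [0,0,-0.0886]},
], squeeze=40)

```text
t: 1.1
eef_pos: [0.4435, -0.2826, 0.1654]
tool_rot: [-0.0, 0.983, -0.182, -0.0]
contact_force: [0.5, -0.8, -0.3]
gripper_width: 0.0943
gripper_force: 0.0
```

Run:
```python
from h import *
s,im,d=grab("wrist","w1")
q=s["tool_rot"];M=R.from_quat([q[1],q[2],q[3],q[0]]).as_matrix();print(np.degrees(np.arctan2(M[1],M[0])),s["eef_pos"],M[:,2])
```

```text
[ -20.96204498 -110.96204633  141.72837851] [ 0.44349176 -0.28255235  0.16542002] [-2.26082532e-04  1.78367476e-04 -9.99999959e-01]
```

View pics/w1.png

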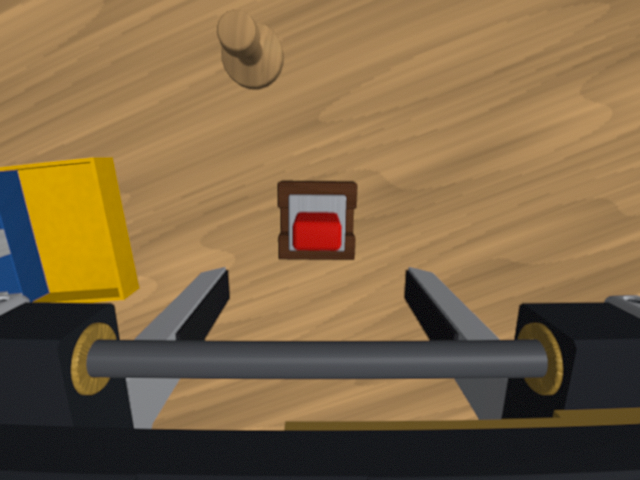

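The wrist view shows the handle at (318,231), centred and square between the fingers, whose tips are at x≈229 and 405. I'll descend and grip.

>>> step_arm([
  {"jaw": 0,"offset": [0,0,-0.035]},
  {"jaw": 0,"offset": [0,0,-0.035]},
  {"jaw": 0,"offset": [0,0,-0.035]},
  {"jaw": 0},
  {"jaw": 255},
  {"jaw": 255},
  {"jaw": 255},
  {"jaw": 255},
])

```text
validation failed for argument at $.in...
```

>>> step_arm([
  {"jaw": 255},
  {"jaw": 255,"offset": [0,0,0.01]},
  {"jaw": 255,"offset": [0,0,0.03]},
  {"jaw": 255,"offset": [0,0,0.05]},
  {"jaw": 255,"offset": [0,0,0.04]},
  {"jaw": 255},
])

```text
validation failed for argument at $.in...
```

>>> step_arm([
  {"jaw": 0,"offset": [0,0,-0.035],"rot": [0,0,0]},
  {"jaw": 0,"offset": [0,0,-0.035],"rot": [0,0,0]},
  {"jaw": 0,"offset": [0,0,-0.035],"rot": [0,0,0]},
  {"jaw": 0,"offset": [0,0,0],"rot": [0,0,0]},
  {"jaw": 255,"offset": [0,0,0],"rot": [0,0,0]},
  {"jaw": 255,"offset": [0,0,0],"rot": [0,0,0]},
  {"jaw": 255,"offset": [0,0,0],"rot": [0,0,0]},
  {"jaw": 255,"offset": [0,0,0],"rot": [0,0,0]},
])

```text
t: 2.15
eef_pos: [0.443, -0.2841, 0.061]
tool_rot: [0.0, 0.984, -0.18, 0.0]
contact_force: [-0.5, 0.2, -0.3]
gripper_width: 0.0574
gripper_force: 0.0
```

>>> step_arm([
  {"jaw": 255,"offset": [0,0,0],"rot": [0,0,0]},
  {"jaw": 255,"offset": [0,0,0],"rot": [0,0,0]},
  {"jaw": 255,"offset": [0,0,0],"rot": [0,0,0]},
  {"jaw": 255,"offset": [0,0,0],"rot": [0,0,0]},
])

```text
t: 2.65
eef_pos: [0.4428, -0.284, 0.0605]
tool_rot: [-0.0, 0.984, -0.181, -0.0]
contact_force: [-0.3, -0.1, -0.7]
gripper_width: 0.0177
gripper_force: 0.0
```

The jaw has closed to 17.7 mm with no force, so it missed the handle. I'll look.

Run:
```python
from h import *
print({k:get_state()[k] for k in("gripper_width","gripper_force","eef_pos")})
s,im,d=grab("wrist","w2");s,im2,d=grab("top","top2")
cv2.imwrite("pics/c3.png",np.hstack([im[100:400,150:500],im2[180:380,350:550].repeat(2,0).repeat(2,1)[50:350]])[:,:,::-1])
```

```text
{'gripper_width': 0.01774593939079146, 'gripper_force': 0.0, 'eef_pos': array([ 0.44282554, -0.28400532,  0.06051444])}
```

View pics/c3.png

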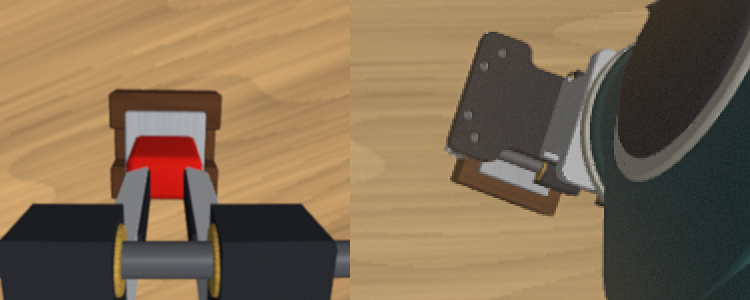

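Run:
```python
from h import *
print(pts("wrist","w1",[(318,238),(318,218),(297,238)],.098),pts("wrist","w1",[(318,238)]))
print("flange corners",pts("wrist","w1",[(289,195),(347,195),(347,251),(289,251)],.040).mean(0))
# tips of fingers
print(pts("wrist","w2",[(298,268),(337,268),(292,350)]))
c=get_calibration("wrist");T=np.array(c["tool_from_camera"])
for P in ([0,.01,0],[0,-.01,0],[0,.01,-.02]):
    p=np.linalg.inv(T)@np.r_[P,1];print(cv2.projectPoints(p[None,:3],np.zeros(3),np.zeros(3),c["mtx"],np.array([c["k1"],0,0,0,0.]))[0].ravel())
D=np.load("pics/w2.npz")["d"];print(D[235:300:6,[298,310,318,337]].round(3))
```

```text
[[ 0.44275367 -0.28534334  0.098     ]
 [ 0.45842474 -0.29131391  0.098     ]
 [ 0.44896011 -0.26910849  0.098     ]] [[ 0.44261035 -0.2852921   0.09734441]]
flange corners [ 0.4437853  -0.28603681  0.04      ]
[[ 0.45360164 -0.27920918  0.09862138]
 [ 0.44741258 -0.29885582  0.10226924]
 [ 0.46997989 -0.2904708   0.21336771]]
[329.58893429 262.18325131]
[298.48391933 262.16290859]
[330.83360363 272.11397979]
[[0.239 0.239 0.239 0.247]
 [0.223 0.222 0.223 0.224]
 [0.208 0.208 0.208 0.21 ]
 [0.194 0.196 0.195 0.197]
 [0.19  0.191 0.19  0.19 ]
 [0.19  0.19  0.19  0.191]
 [0.185 0.191 0.191 0.18 ]
 [0.176 0.192 0.192 0.176]
 [0.168 0.192 0.192 0.167]
 [0.167 0.193 0.192 0.16 ]
 [0.166 0.195 0.194 0.153]]
```

>>> step_arm([
  {"jaw": 255,"offset": [0,0,0],"rot": [0,0,0]},
  {"jaw": 255,"offset": [0,0,0],"rot": [0,0,0]},
])

```text
t: 3.0
eef_pos: [0.4428, -0.284, 0.0605]
tool_rot: [-0.0, 0.984, -0.181, 0.0]
contact_force: [-0.5, 0.3, -0.3]
gripper_width: 0.0003
gripper_force: 0.0
```

Run:
```python
from h import *
s=get_state();print({k:s[k] for k in("t","gripper_width","gripper_force","eef_pos","contact_force","moment")})
s,im,d=grab("wrist","w3");s,im2,d=grab("scene","scene3")
cv2.imwrite("pics/c4.png",np.hstack([cv2.resize(im[200:350,220:420],(440,330)),cv2.resize(im2[100:280,130:350],(360,330))])[:,:,::-1])
```

```text
{'t': 3.0, 'gripper_width': 0.00026848793205150665, 'gripper_force': 0.0, 'eef_pos': array([ 0.44284405, -0.28398992,  0.06053177]), 'contact_force': array([-0.53876659,  0.27466461, -0.25079704]), 'moment': array([ 0.06925462, -0.01621656, -0.03736698])}
```

View pics/c4.png

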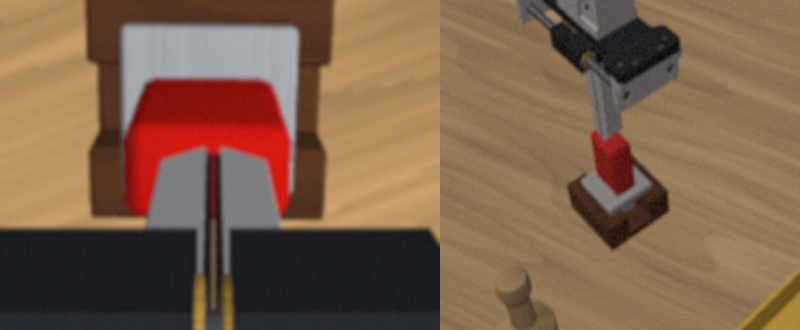

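Closed on nothing. The fingertips seem to end above the handle although the TCP reads z 0.0605. I'll measure the true tip height in w1 and w3.

Run:
```python
from h import *
T=np.array(get_calibration("wrist")["tool_from_camera"]);c=get_calibration("wrist")
for f,box in (("w1",(250,330,190,245)),("w1",(250,330,395,450)),("w3",(255,310,280,350))):
    D=np.load(f"pics/{f}.npz")["d"];a,b,l,r=box
    v,u=np.mgrid[a:b,l:r];uv=np.c_[u.ravel(),v.ravel()].astype(float)
    xy=cv2.undistortPoints(uv.reshape(-1,1,2),c["mtx"],np.array([c["k1"],0,0,0,0.])).reshape(-1,2)
    d=D[a:b,l:r].ravel();ok=(d>0)&(d<.215 if f=="w1" else d<.187)
    p=(np.c_[xy*d[:,None],d]@T[:3,:3].T+T[:3,3])[ok];i=np.argsort(-p[:,2])[:200:20]
    print(f,len(p));print((p[i]*1000).round(1)); print(uv[ok][i[:3]])
print(pts("scene","scene3",[(232,170),(232,165),(236,165),(228,165)]))
```

```text
w1 1994
[[  8.3 -47.3 -38.2]
 [  9.5 -47.8 -40.1]
 [ -2.5 -45.7 -41. ]
 [  6.8 -45.4 -41.9]
 [ -4.1 -45.3 -42.8]
 [  4.1 -45.7 -43.6]
 [  2.7 -45.6 -44.3]
 [ -4.2 -45.8 -45.2]
 [  4.9 -45.6 -46. ]
 [  9.4 -54.9 -46.6]]
[[225. 268.]
 [223. 267.]
 [228. 289.]]
w1 2255
[[  7.9  49.4 -38.3]
 [ -5.7  48.7 -40. ]
 [  8.2  49.7 -41.1]
 [ -3.2  48.6 -42. ]
 [  2.8  48.5 -43. ]
 [ -1.4  48.6 -43.8]
 [  9.3  50.3 -44.5]
 [ -3.5  48.8 -45.4]
 [ -2.8  48.7 -45.9]
 [  6.9  48.9 -46.7]]
[[406. 269.]
 [404. 294.]
 [408. 270.]]
w3 2311
[[  9.5   4.4 -40. ]
 [  8.5   1.8 -41.9]
 [  9.5  -2.3 -43.4]
 [  9.3   4.9 -44.4]
 [  9.6  -4.9 -45.3]
 [  9.4  -0.2 -46.3]
 [  9.1  -3.3 -47. ]
 [  9.4  11.9 -47.7]
 [  9.6  -3.8 -48.5]
 [  9.3  11.8 -49.2]]
[[322. 267.]
 [317. 270.]
 [309. 269.]]
[[ 0.45496244 -0.2765993   0.12150431]
 [ 0.45309935 -0.27642168  0.130985  ]
 [ 0.44778222 -0.27253241  0.12831716]
 [ 0.45122622 -0.28618586  0.1254312 ]]
```

The real fingertips lie about 38 mm short of the reported TCP, so they hover at the handle top. I'll raise, open, and go 50 mm lower (reported z ≈ 0.021, real tips ≈ 0.059).

>>> step_arm([
  {"jaw": 0,"offset": [0,0,0.01],"rot": [0,0,0]},
  {"jaw": 0,"offset": [0,0,0],"rot": [0,0,0]},
  {"jaw": 0,"offset": [0,0,0],"rot": [0,0,0]},
  {"jaw": 0,"offset": [0,0,0],"rot": [0,0,0]},
  {"jaw": 0,"offset": [0,0,0],"rot": [0,0,0]},
  {"jaw": 0,"offset": [0,0,0],"rot": [0,0,0]},
  {"jaw": 0,"offset": [0,0,0],"rot": [0,0,0]},
  {"jaw": 0,"offset": [0,0,0],"rot": [0,0,0]},
])

```text
t: 4.1
eef_pos: [0.4428, -0.2839, 0.0705]
tool_rot: [-0.0, 0.984, -0.18, -0.0]
contact_force: [0.6, 0.3, 0.4]
gripper_width: 0.0768
gripper_force: 0.0
```

>>> step_arm([
  {"jaw": 0,"offset": [0,0,0],"rot": [0,0,0]},
  {"jaw": 0,"offset": [0,0,-0.01],"rot": [0,0,0]},
  {"jaw": 0,"offset": [0,0,-0.01],"rot": [0,0,0]},
  {"jaw": 0,"offset": [0,0,-0.01],"rot": [0,0,0]},
])

```text
t: 4.6
eef_pos: [0.4426, -0.2838, 0.0395]
tool_rot: [-0.0, 0.984, -0.18, -0.0]
contact_force: [-0.2, 1.0, -0.1]
gripper_width: 0.0942
gripper_force: 0.0
```

>>> step_arm([
  {"jaw": 0,"offset": [0,0,-0.01],"rot": [0,0,0]},
  {"jaw": 0,"offset": [0,0,-0.01],"rot": [0,0,0]},
  {"jaw": 255,"offset": [0,0,0],"rot": [0,0,0]},
  {"jaw": 255,"offset": [0,0,0],"rot": [0,0,0]},
  {"jaw": 255,"offset": [0,0,0],"rot": [0,0,0]},
  {"jaw": 255,"offset": [0,0,0],"rot": [0,0,0]},
  {"jaw": 255,"offset": [0,0,0],"rot": [0,0,0]},
  {"jaw": 255,"offset": [0,0,0],"rot": [0,0,0]},
])

```text
t: 5.6
eef_pos: [0.443, -0.2839, 0.0206]
tool_rot: [-0.0, 0.984, -0.18, 0.0]
contact_force: [-0.1, 0.4, 2.4]
gripper_width: 0.0417
gripper_force: 40.0
```

>>> step_arm([
  {"jaw": 255,"offset": [0,0,0],"rot": [0,0,0]},
  {"jaw": 255,"offset": [0,0,0],"rot": [0,0,0]},
])

```text
t: 5.85
eef_pos: [0.4429, -0.2839, 0.0206]
tool_rot: [-0.0, 0.984, -0.18, 0.0]
contact_force: [-0.4, 2.8, 4.2]
gripper_width: 0.0417
gripper_force: 40.0
```

Gripped at 41.7 mm with 40 N. Lift and carry next, over plate x=-62, y=-35.

>>> step_arm([
  {"jaw": 255,"offset": [0,0,0.015],"rot": [0,0,0]},
  {"jaw": 255,"offset": [0,0,0.04],"rot": [0,0,0]},
  {"jaw": 255,"offset": [0,0,0.04],"rot": [0,0,0]},
  {"jaw": 255,"offset": [0.0116,0.0492,0],"rot": [0,0,0.0157]},
  {"jaw": 255,"offset": [0.0116,0.0492,0],"rot": [0,0,0.0157]},
  {"jaw": 255,"offset": [0.0116,0.0492,0],"rot": [0,0,0.0157]},
  {"jaw": 255,"offset": [0.0116,0.0492,0],"rot": [0,0,0.0157]},
  {"jaw": 255,"offset": [0.0116,0.0492,0],"rot": [0,0,0.0157]},
])

```text
t: 6.85
eef_pos: [0.501, -0.0366, 0.1164]
tool_rot: [0.0, 0.99, -0.142, 0.0]
contact_force: [0.6, -1.2, -2.9]
gripper_width: 0.0418
gripper_force: 40.0
```

>>> step_arm([
  {"jaw": 255,"offset": [0.0116,0.0492,0],"rot": [0,0,0]},
  {"jaw": 255,"offset": [0.0116,0.0492,0],"rot": [0,0,0]},
  {"jaw": 255,"offset": [0.0115,0.0492,0],"rot": [0,0,0]},
  {"jaw": 255,"offset": [0.0115,0.0492,0],"rot": [0,0,0]},
  {"jaw": 255,"offset": [0.0115,0.0491,0],"rot": [0,0,0]},
  {"jaw": 255,"offset": [0,0,0],"rot": [0,0,0]},
  {"jaw": 255,"offset": [0,0,0],"rot": [0,0,0]},
])

```text
t: 7.72
eef_pos: [0.5585, 0.2072, 0.1158]
tool_rot: [0.0, 0.99, -0.142, -0.0]
contact_force: [-0.3, -0.0, -2.3]
gripper_width: 0.0421
gripper_force: 40.0
```

Run:
```python
from h import *
s,im,d=grab("wrist","w4")
q=s["tool_rot"];M=R.from_quat([q[1],q[2],q[3],q[0]]).as_matrix();print(np.degrees(np.arctan2(M[1],M[0])),s["eef_pos"],s["gripper_width"],s["t"])
```

```text
[ -16.3135369  -106.31353932 -101.33873658] [0.55845323 0.20720623 0.11579741] 0.04205768090841874 7.725
```

View pics/w4.png

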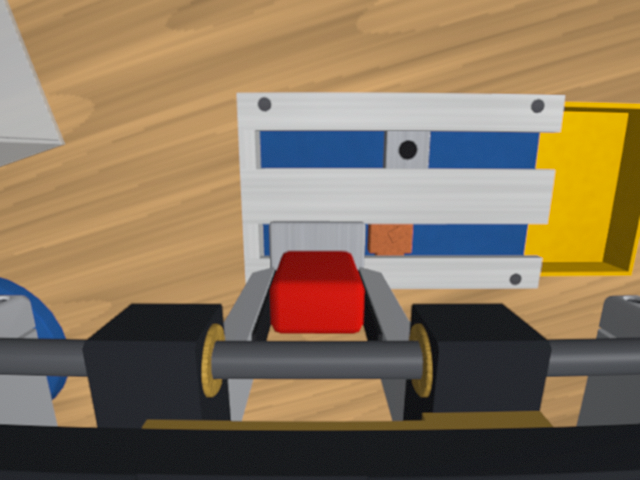

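The wrist view shows the scraper held square to the plate, with the chip to the right of it (370–413, 239). The near neck's edges are at rows ≈223 and ≈257 around column 460, and the plate's far edge is at row 94. I'll check the alignment.

Run:
```python
from h import *
e=np.load("pics/w4.npz")["p"];a=np.radians(-106.2);X=np.array([np.cos(a),np.sin(a)]);Y=np.array([-X[1],X[0]])
def loc(p): d=(p[:,:2]-e[:2])*1000;return np.c_[d@X,d@Y,p[:,2]*1000].round(1)
print("scraper->edge near neck: upper, lower, far edge, far neck hi/lo, near plate edge",loc(pts("wrist","w4",[(460,222.5),(460,257),(400,94),(460,131),(460,169),(460,289)],.064)))
print("closed edge x, open edge",loc(pts("wrist","w4",[(238,94),(244,260),(553,200),(540,270)],.064)))
print("chip",loc(pts("wrist","w4",[(370,240),(412,240)],.052)))
print("flange far corners",loc(pts("wrist","w4",[(271,223),(364,222)],e[2]-.0086+.028)))
print("handle top",loc(pts("wrist","w4",[(283,254),(352,254),(361,330),(272,330)],e[2]-.0086+.086)))
```

```text
scraper->edge near neck: upper, lower, far edge, far neck hi/lo, near plate edge [[113.6  16.1  64. ]
 [116.2 -11.9  64. ]
 [ 61.9 110.1  64. ]
 [107.6  84.7  64. ]
 [109.9  57.1  64. ]
 [118.8 -39.1  64. ]]
closed edge x, open edge [[-54.7 110.2  64. ]
 [-56.  -14.   64. ]
 [185.6  33.9  64. ]
 [183.5 -23.1  64. ]]
chip [[45.5 -0.7 52. ]
 [80.1 -0.8 52. ]]
flange far corners [[-24.4  29.2 135.2]
 [ 28.7  29.7 135.2]]
handle top [[-12.3  27.  193.2]
 [ 16.1  27.  193.2]
 [ 20.9  -7.5 193.2]
 [-18.   -7.4 193.2]]
```

Aligned within about 1–2 mm (clearance ±6), and the tongue front clears the chip by about 27 mm. I'll lower it.

>>> step_arm([
  {"jaw": 255,"offset": [0,0,-0.02],"rot": [0,0,0]},
  {"jaw": 255,"offset": [0,0,-0.02],"rot": [0,0,0]},
  {"jaw": 255,"offset": [0,0,-0.01],"rot": [0,0,0]},
  {"jaw": 255,"offset": [0,0,-0.006],"rot": [0,0,0]},
  {"jaw": 255,"offset": [0,0,-0.003],"rot": [0,0,0]},
  {"jaw": 255,"offset": [0,0,0],"rot": [0,0,0]},
])

```text
t: 8.52
eef_pos: [0.5587, 0.2079, 0.0568]
tool_rot: [-0.0, 0.99, -0.142, 0.0]
contact_force: [0.1, 0.0, -2.0]
gripper_width: 0.0421
gripper_force: 40.0
```

>>> step_arm([
  {"jaw": 255,"offset": [0,0,-0.003],"rot": [0,0,0]},
  {"jaw": 255,"offset": [0,0,0],"rot": [0,0,0]},
  {"jaw": 255,"offset": [0,0,0],"rot": [0,0,0]},
])

```text
t: 8.9
eef_pos: [0.5586, 0.2079, 0.0536]
tool_rot: [-0.0, 0.99, -0.142, 0.0]
contact_force: [1.0, 0.3, -3.1]
gripper_width: 0.0418
gripper_force: 40.0
```

>>> step_arm([
  {"jaw": 255,"offset": [-0.0028,-0.0096,0],"rot": [0,0,0]},
  {"jaw": 255,"offset": [-0.0028,-0.0096,0],"rot": [0,0,0]},
  {"jaw": 255,"offset": [-0.0028,-0.0096,0],"rot": [0,0,0]},
  {"jaw": 255,"offset": [-0.0028,-0.0096,0],"rot": [0,0,0]},
  {"jaw": 255,"offset": [-0.0028,-0.0096,0],"rot": [0,0,0]},
  {"jaw": 255,"offset": [-0.0028,-0.0096,0],"rot": [0,0,0]},
  {"jaw": 255,"offset": [-0.0028,-0.0096,0],"rot": [0,0,0]},
  {"jaw": 255,"offset": [-0.0028,-0.0096,0],"rot": [0,0,0]},
])

```text
t: 9.9
eef_pos: [0.536, 0.1305, 0.0536]
tool_rot: [-0.0, 0.99, -0.142, 0.0]
contact_force: [-0.5, 0.1, -3.1]
gripper_width: 0.0414
gripper_force: 40.0
```

>>> step_arm([
  {"jaw": 255,"offset": [-0.0028,-0.0096,0],"rot": [0,0,0]},
  {"jaw": 255,"offset": [-0.0028,-0.0096,0],"rot": [0,0,0]},
  {"jaw": 255,"offset": [-0.0028,-0.0096,0],"rot": [0,0,0]},
  {"jaw": 255,"offset": [-0.0028,-0.0096,0],"rot": [0,0,0]},
  {"jaw": 255,"offset": [-0.0028,-0.0096,0],"rot": [0,0,0]},
  {"jaw": 255,"offset": [-0.0028,-0.0096,0],"rot": [0,0,0]},
  {"jaw": 255,"offset": [-0.0028,-0.0096,0],"rot": [0,0,0]},
  {"jaw": 255,"offset": [-0.0028,-0.0096,0],"rot": [0,0,0]},
])

```text
t: 10.9
eef_pos: [0.5135, 0.0537, 0.0535]
tool_rot: [-0.0, 0.99, -0.142, -0.0]
contact_force: [0.1, -0.4, -2.9]
gripper_width: 0.0418
gripper_force: 40.0
```

>>> step_arm([
  {"jaw": 255,"offset": [-0.0022,-0.0077,0],"rot": [0,0,0]},
  {"jaw": 255,"offset": [0,0,0],"rot": [0,0,0]},
  {"jaw": 255,"offset": [0,0,0],"rot": [0,0,0]},
])

```text
t: 11.28
eef_pos: [0.5116, 0.0469, 0.0536]
tool_rot: [-0.0, 0.99, -0.142, 0.0]
contact_force: [-0.2, 0.2, -2.2]
gripper_width: 0.0422
gripper_force: 40.0
```

Run:
```python
from h import *
s,im,d=grab("scene","s5");_,im2,_=grab("wrist","w5")
cv2.imwrite("pics/c5.png",np.hstack([cv2.resize(im[180:460,260:560],(450,420)),cv2.resize(im2,(350,262))[0:262].__class__((420,350,3),np.uint8)*0+np.vstack([cv2.resize(im2,(350,262)),np.zeros((158,350,3),np.uint8)])])[:,:,::-1])
print(s["eef_pos"],s["t"])
```

```text
[0.51160343 0.04693041 0.05356514] 11.275
```

View pics/c5.png

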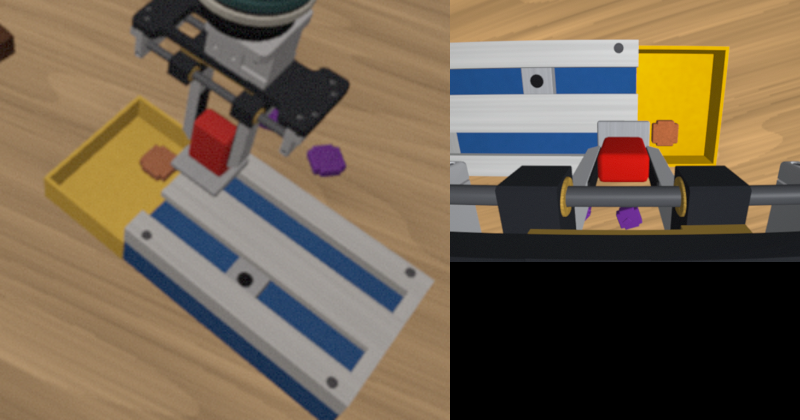

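The chip is down in the tray (left panel, near (158,162)) and the nut hasn't moved. I'll draw the scraper back 50 mm, seat it and release.

>>> step_arm([
  {"jaw": 255,"offset": [0.0028,0.0096,0],"rot": [0,0,0]},
  {"jaw": 255,"offset": [0.0028,0.0096,0],"rot": [0,0,0]},
  {"jaw": 255,"offset": [0.0028,0.0096,0],"rot": [0,0,0]},
  {"jaw": 255,"offset": [0.0028,0.0096,0],"rot": [0,0,0]},
  {"jaw": 255,"offset": [0.0028,0.0096,0],"rot": [0,0,0]},
  {"jaw": 255,"offset": [0,0,-0.001],"rot": [0,0,0]},
  {"jaw": 255,"offset": [0,0,0],"rot": [0,0,0]},
])

```text
t: 12.25
eef_pos: [0.5257, 0.0948, 0.0526]
tool_rot: [-0.0, 0.99, -0.142, 0.0]
contact_force: [0.3, 0.8, -0.0]
gripper_width: 0.0415
gripper_force: 40.0
```

>>> step_arm([
  {"jaw": 0,"offset": [0,0,0],"rot": [0,0,0]},
  {"jaw": 0,"offset": [0,0,0],"rot": [0,0,0]},
  {"jaw": 0,"offset": [0,0,0],"rot": [0,0,0]},
  {"jaw": 0,"offset": [0,0,0],"rot": [0,0,0]},
  {"jaw": 0,"offset": [0,0,0],"rot": [0,0,0]},
  {"jaw": 0,"offset": [0,0,0],"rot": [0,0,0]},
  {"jaw": 0,"offset": [0,0,0],"rot": [0,0,0]},
  {"jaw": 0,"offset": [0,0,0],"rot": [0,0,0]},
])

```text
t: 13.25
eef_pos: [0.5255, 0.0947, 0.0525]
tool_rot: [-0.0, 0.99, -0.142, -0.0]
contact_force: [0.7, -0.9, 0.4]
gripper_width: 0.0942
gripper_force: 0.0
```

>>> step_arm([
  {"jaw": 0,"offset": [0,0,0.02],"rot": [0,0,0]},
  {"jaw": 0,"offset": [0,0,0.03],"rot": [0,0,0]},
  {"jaw": 0,"offset": [0,0,0.04],"rot": [0,0,0]},
  {"jaw": 0,"offset": [0,0,0.04],"rot": [0,0,0]},
  {"jaw": 0,"offset": [0,0,0],"rot": [0,0,0]},
  {"jaw": 0,"offset": [0,0,0],"rot": [0,0,0]},
])

```text
t: 14.0
eef_pos: [0.5252, 0.0945, 0.1819]
tool_rot: [0.0, 0.99, -0.142, -0.0]
contact_force: [-0.2, 0.6, -0.6]
gripper_width: 0.0942
gripper_force: 0.0
```

Run:
```python
from h import *
s,im,d=grab("wrist","w6");_,im2,_=grab("scene","s6")
cv2.imwrite("pics/c6.png",np.hstack([cv2.resize(im,(400,300)),cv2.resize(im2[180:460,260:560],(321,300))])[:,:,::-1])
h=cv2.cvtColor(im,cv2.COLOR_RGB2HSV);m=(h[...,0]<14)&(h[...,1]>110)&(h[...,2]>100)
red=(h[...,0]<5)&(h[...,1]>215);m&=~red
n,l,st,c=cv2.connectedComponentsWithStats(m.astype(np.uint8))
for i in range(1,n):
    if 300<st[i,4]: print(st[i],c[i],pts("wrist","w6",c[i]))
ys,xs=np.where(red);P=pts("wrist","w6",np.c_[xs,ys]);print("red top z",np.percentile(P[:,2],[5,50,95]),s["t"],s["eef_pos"],s["contact_force"])
```

```text
[398 200  31  31 867] [412.80046136 215.15109573] [[ 0.49755411 -0.01014407  0.01408109]]
red top z [0.10340343 0.12883659 0.12954949] 14.0 [0.52521346 0.09447292 0.18191519] [-0.15319222  0.60002456 -0.59505928]
```

View pics/c6.png

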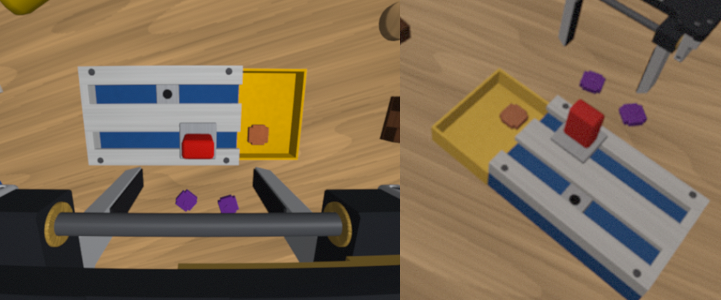

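The scraper stands upright in the slot, with its handle top at z 0.129 (0.130 if seated). The chip lies flat in the tray with its top at z 0.014, the nut is unmoved and the gripper is clear.

```bash
python3 -c "
from plant import *
print(hand_in())"
```

```text
the job is handed in; nothing more can be done
None
```

I handed the job in at about 14 s of the 43 s: the chip lies in the yellow tray, the scraper stands released and upright with its tongue in the slot, and the T-nut looks unmoved; no verdict came back.

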